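# Hole saws back in size order in the van's tray

### The arm

A 6-joint arm with a two-finger parallel gripper is mounted at the origin on the work surface. World frame = base frame: x ahead of the robot, y to its left, z up, the work surface at z = 0. Lengths are in m, angles in rad, forces in N, time in s.
With the tool pointing down it reaches from about 0.375 to 0.975 m from the base axis. Payload 3.8 kg.
Tool frame: the origin (TCP) lies midway between the tips of the shut fingers; the grasp point (between the pads) lies 19 mm behind it; z points along the fingers, y is the line along which they close (so a half turn about z gives the same grasp; the last joint's range is limited). The gripper opens to 85 mm and grips with 20 to 120 N. Pads are 22 mm wide; open, the fingers measure 114 mm over their backs; the gripper's body (76 mm by 85 mm) begins 54 mm behind the grasp point. The pads swing forward as they close: fully open they stand 13 mm farther back than shut.
Start: joints at [1.166, 0.264, 1.604, -0, 1.274, -0.037], TCP at [0.243, 0.63, 0.231] pointing down, gripper open.
Joint ranges: [-2.63, 2.63], [-0.94, 2.18], [0.31, 2.57], [-1.31, 4.45], [0, 2.66], [-2.55, 2.55]. Speed limits (rad/s): [2.57, 2.57, 3.14, 3.14, 3.14, 3.14].

### API

Orientations are given as a rotation vector (axis times angle).
In Python, from workcell import bot gives the robot as it stands.
- The arm moves only by the tool step_arm, never from a script. Its argument "motion" is a list of rows, each a list of 5 numbers: the finger opening in cm, from 0 to 8.54, then the shift along the tool's x, y, z in cm, then the turn about the tool's z in degrees. In form: [[claw, dx, dy, dz, twist], ...]. A call has 1 to 20 rows; each row is the pose to reach, as a shift and turn from the pose commanded when the call began, along the tool's axes at that moment; what a row does not reach only later rows make up. A row lasts 1/10 s, in which the tool goes at most 50 mm and 8.59 degrees, less where a joint would pass 70% of its speed; a pose out of reach is approached as far as the arm can. A call with a gripper value outside its range is refused whole. The fingers move at their own pace and stop on an object; "force" is the grip in N (left out, the last holds). Time passes only in rows, so rows that repeat a pose let the fingers close. It gives the time, the measured TCP pose, the force, the opening and the grip force at its end, in the units of the state.
- bot.read_state(): the state, without advancing time (a new reading comes with each control period).
- bot.read_camera(name): name is "side" or "top" or "wrist"; returns (picture, depth): 400x640x3 uint8, red, green, blue; 400x640 float32, m along the optical axis (not along the pixel's ray), 0 where there is no reading.
- bot.calibration(name): a dict with "mtx" (3x3 intrinsics, pixels), "origin" and "orientation" of the camera in the world; the wrist camera has in their place "T_tool_cam" (4x4, takes a point from camera to tool coordinates, whose origin is the TCP and whose axes are the flange's). Camera axes: x right, y up, looking along -z (the intrinsics and any distortion apply to the point x, -y, -z); pixel columns grow to the right and rows downward; lengths in m; the calibration is good to about 2 mm. A picture is of the moment at which its call begins: read the wrist's pose just before it. calibration takes no time and is no camera call.
- bot.finish_job(): hands the job in; it is judged then, once.
The state is a dict: "time": time; "q": joint angles; "joint_vel": joint speeds; "joint_torque": joint torques, N m; "tool_pos": TCP position; "tcp_rot": TCP orientation; "wrist_force": force on the tool from outside, world axes, zero at the start; "torque": the same for the moment, N m; "width": opening from 0.0 (shut) to 1.0 (fully open); "grip_force": force on a finger pad.
Only numpy, scipy, OpenCV 4.12 (cv2) and the standard library are available. Lean on these libraries where they do the work, as an engineer would, in place of code of your own. Each camera call takes 0.05 s, during which the arm holds its last target. There are 200 camera calls.

### The job

Put the four hole saws away on the four round pads of the black tray, one centred on each pad and standing upright on its teeth, in order of size: the largest on the pad next to the upright bookend, then each next smaller one, down to the smallest at the other end.

Things in the scene. Friction and masses are not known exactly. Their poses are not given: they have to be found in the camera images.
- saw25_mid (a point): the smallest hole saw: a loose bright-steel cup 25 mm in diameter and 40 mm high, standing teeth down, with a dark steel cylindrical arbor 20 mm in diameter and 30 mm long standing up from the middle of its closed top, 70 mm high in all. The point is on its axis, half-way up (35 mm above its underside; the arbor reaches from 5 mm to 35 mm above the point); z points up its axis. Grip the arbor or the cup.
- saw38_mid (a point): the second smallest hole saw: a loose bright-steel cup 38 mm in diameter and 40 mm high, standing teeth down, with a dark steel cylindrical arbor 20 mm in diameter and 30 mm long standing up from the middle of its closed top, 70 mm high in all. The point is on its axis, half-way up (35 mm above its underside; the arbor reaches from 5 mm to 35 mm above the point); z points up its axis. Grip the arbor or the cup.
- saw51_mid (a point): the second largest hole saw: a loose bright-steel cup 51 mm in diameter and 40 mm high, standing teeth down, with a dark steel cylindrical arbor 20 mm in diameter and 30 mm long standing up from the middle of its closed top, 70 mm high in all. The point is on its axis, half-way up (35 mm above its underside; the arbor reaches from 5 mm to 35 mm above the point); z points up its axis. Grip the arbor or the cup.
- saw64_mid (a point): the largest hole saw: a loose bright-steel cup 64 mm in diameter and 40 mm high, standing teeth down, with a dark steel cylindrical arbor 20 mm in diameter and 30 mm long standing up from the middle of its closed top, 70 mm high in all. The point is on its axis, half-way up (35 mm above its underside; the arbor reaches from 5 mm to 35 mm above the point); z points up its axis. Grip the arbor or the cup.
- pad_a_top (a point): one of four identical flat grey round pads, 72 mm in diameter, in a row at 85 mm spacing along a fixed black tray whose rims stand 6 mm above the pads and run 52 mm from the row's line. The point is the centre of the pad's top face, 8 mm above the table; y points along the row, x across it. End pad at the -y end of the row.
- pad_b_top (a point): one of four identical flat grey round pads, 72 mm in diameter, in a row at 85 mm spacing along a fixed black tray whose rims stand 6 mm above the pads and run 52 mm from the row's line. The point is the centre of the pad's top face, 8 mm above the table; y points along the row, x across it. Inner pad, second from the -y end.
- pad_c_top (a point): one of four identical flat grey round pads, 72 mm in diameter, in a row at 85 mm spacing along a fixed black tray whose rims stand 6 mm above the pads and run 52 mm from the row's line. The point is the centre of the pad's top face, 8 mm above the table; y points along the row, x across it. Inner pad, second from the +y end.
- pad_d_top (a point): one of four identical flat grey round pads, 72 mm in diameter, in a row at 85 mm spacing along a fixed black tray whose rims stand 6 mm above the pads and run 52 mm from the row's line. The point is the centre of the pad's top face, 8 mm above the table; y points along the row, x across it. End pad at the +y end of the row.
- bookend_top (a point): the bookend: an upright aluminium plate 80 mm wide and 4 mm thick, its top 53 mm above the table, fixed on the tray beyond one end pad, 62 mm from that pad's centre; it may be at either end of the row (the other end has only a flat rubber cap 5 mm thick). The point is the middle of the plate's top edge.
There are look-alikes about, which are no part of the job. Leave any green look-alike of the part that bears saw64_mid alone. What is shaped like the part that bears saw51_mid but pink is not meant.

How it is judged:
At the end, for the whole second after the job is handed in: Each hole saw stands upright (within 0.1 rad) and at rest on its own pad, its axis within 14 mm of the pad's centre and its teeth down on the pad: 64 mm on the pad beside the bookend, then 51, 38 and 25 mm in turn along the row (angle between each of saw25_mid, saw38_mid, saw51_mid, saw64_mid's own z axis and vertical below 0.1 rad and linear speed of each of saw25, saw38, saw51, saw64 below 0.02 m/s and ((horizontal distance between bookend_top and pad_d_top below 0.1 m and horizontal distance between saw25_mid and pad_a_top below 0.014 m and z of saw25_mid in the frame of pad_a_top between 0.031 and 0.04 m and horizontal distance between saw38_mid and pad_b_top below 0.014 m and z of saw38_mid in the frame of pad_b_top between 0.031 and 0.04 m and horizontal distance between saw51_mid and pad_c_top below 0.014 m and z of saw51_mid in the frame of pad_c_top between 0.031 and 0.04 m and horizontal distance between saw64_mid and pad_d_top below 0.014 m and z of saw64_mid in the frame of pad_d_top between 0.031 and 0.04 m) or (horizontal distance between bookend_top and pad_a_top below 0.1 m and horizontal distance between saw25_mid and pad_d_top below 0.014 m and z of saw25_mid in the frame of pad_d_top between 0.031 and 0.04 m and horizontal distance between saw38_mid and pad_c_top below 0.014 m and z of saw38_mid in the frame of pad_c_top between 0.031 and 0.04 m and horizontal distance between saw51_mid and pad_b_top below 0.014 m and z of saw51_mid in the frame of pad_b_top between 0.031 and 0.04 m and horizontal distance between saw64_mid and pad_a_top below 0.014 m and z of saw64_mid in the frame of pad_a_top between 0.031 and 0.04 m))); the robot touches nothing.
It also fails if it takes over 117 s, if anything falls off the work surface, if the arm or the gripper's body presses on something with over 40 N, if the wrist force passes 120 N, or if a joint passes its speed limit or range.

## Working session

There is one attempt and no reset: what is moved stays moved. The work goes in short steps, Python scripts to look and compute and a tool call to move; the robot and the scene stay as the last step left them, time stands still between calls to the robot, and variables do not carry over. Pictures are saved under pics/ and viewed, at most 14 in all, crops included, and the job is handed in when it is done.

Besides the shell and the picture viewer there is one more tool, called after ">>>" by a JSON object that holds its "op" and its "data". step_arm: Moves the arm, as the interface text tells. Its arguments: {"type":"object","properties":{"motion":{"type":"array","items":{"type":"array","items":{"type":"number"}}},"force":{"type":"number"}},"required":["motion"]}

```bash
mkdir -p pics; ls
cat > h.py <<'E'
import numpy as np, cv2
from scipy.spatial.transform import Rotation as R
from workcell import bot
def save(n,im): cv2.imwrite('pics/'+n+'.png',im[:,:,::-1])
def T(name,s=None):
    c=bot.calibration(name); M=np.eye(4)
    if name=='wrist':
        M[:3,:3]=R.from_rotvec(s['tcp_rot']).as_matrix(); M[:3,3]=s['tool_pos']
        return c, M@np.array(c['T_tool_cam'])
    o=np.array(c['orientation'],float); M[:3,:3]=R.from_rotvec(o).as_matrix() if o.size==3 else o
    M[:3,3]=c['origin']; return c,M
def cloud(name):
    s=bot.read_state(); im,d=bot.read_camera(name); c,M=T(name,s); K=np.array(c['mtx'])
    v,u=np.mgrid[:400,:640]; dist=c.get('dist',c.get('distortion'))
    x=(u-K[0,2])/K[0,0]; y=(v-K[1,2])/K[1,1]
    if dist is not None:
        p=cv2.undistortPoints(np.stack([u,v],-1).reshape(-1,1,2).astype(float),K,np.array(dist,float)).reshape(400,640,2); x,y=p[...,0],p[...,1]
    P=np.stack([x*d,-y*d,-d],-1)@M[:3,:3].T+M[:3,3]; P[d==0]=np.nan
    return im,P
E
python3 - <<'E'
from h import *
s=bot.read_state(); print({k:np.round(v,3) for k,v in s.items()})
for n in('top','side','wrist'):
    c=bot.calibration(n); print(n,c); 
    im,P=cloud(n); save(n+'0',im); np.savez('pics/'+n+'0',im=im,P=P)
E
```

```text
pics
{'time': np.float64(0.0), 'q': array([ 1.166,  0.265,  1.605,  0.   ,  1.274, -0.037]), 'joint_vel': array([ 0.   , -0.001, -0.001,  0.   , -0.001, -0.002]), 'joint_torque': array([ 3.0000e-03, -5.1509e+01, -3.6732e+01,  0.0000e+00,  1.3000e-02,
        0.0000e+00]), 'tool_pos': array([0.242, 0.629, 0.23 ]), 'tcp_rot': array([-5.740e-01, -3.088e+00,  3.000e-03]), 'wrist_force': array([-0.306,  0.092, -0.113]), 'torque': array([0.006, 0.003, 0.036]), 'grip_force': np.float64(0.0), 'width': np.float64(1.002)}
top {'mtx': array([[367.81578277,   0.        , 312.15190014],
       [  0.        , 367.81578277, 204.21873472],
       [  0.        ,   0.        ,   1.        ]]), 'origin': array([0.41097442, 0.05520898, 0.98584572]), 'orientation': array([ 0.11133901, -0.12971349, -1.59244682])}
side {'mtx': array([[426.90366733,   0.        , 324.121235  ],
       [  0.        , 426.90366733, 203.6111514 ],
       [  0.        ,   0.        ,   1.        ]]), 'origin': array([ 0.25130509, -0.62582682,  0.78083012]), 'orientation': array([ 0.80726781, -0.16104825, -0.41448283])}
wrist {'mtx': array([[317.23340668,   0.        , 315.81532493],
       [  0.        , 317.23340668, 192.38659482],
       [  0.        ,   0.        ,   1.        ]]), 'T_tool_cam': array([[ 3.34252110e-04,  9.44852682e-01,  3.27495492e-01,
         8.40030469e-02],
       [ 9.99999863e-01, -4.47717308e-04,  2.71071929e-04,
        -8.16675506e-06],
       [ 4.02748439e-04,  3.27495357e-01, -9.44852702e-01,
        -1.42003134e-01],
       [ 0.00000000e+00,  0.00000000e+00,  0.00000000e+00,
         1.00000000e+00]])}
```

View pics/top0.png

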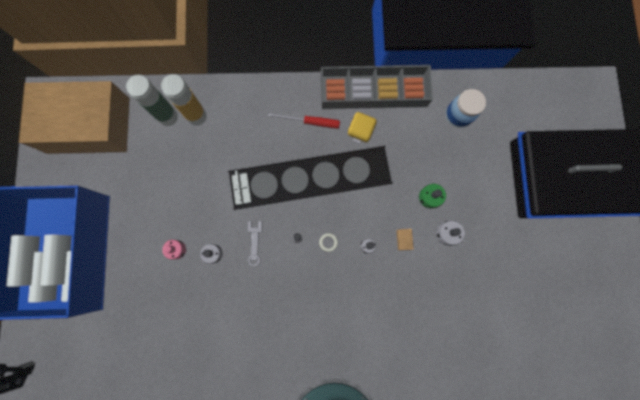

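View pics/side0.png

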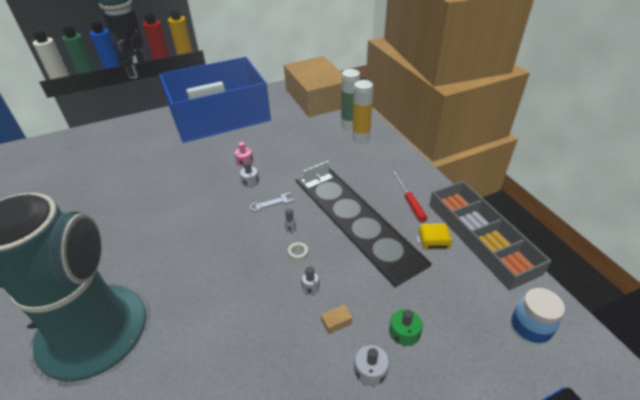

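The top view shows these candidates:
- **Steel saws:** (451,233) is the 64, (210,254) the 51, (368,246) the 38, and (297,238) the dark-looking 25.
- **Look-alikes to leave:** green (433,195) and pink (173,249). The ring (328,242) isn't a saw.
- **Bookend:** it is at the left (+y) end, (240,188), next to the pad at (264,184).

Next I'll measure these points.

```bash
cat > m.py <<'E'
from h import *
D={n:np.load(f'pics/{n}0.npz') for n in('top','side')}
def proj(n,p):
    c,M=T(n); q=(np.asarray(p)-M[:3,3])@M[:3,:3]; K=c['mtx']; return (K@(q*[1,-1,-1]))[:2]/-q[2]
top=dict(s64=(451,233),s51=(210,254),s38=(368,246),s25=(297,238))
for n in('top','side'):
    P=D[n]['P']
    print(n,'table z',[np.round(np.median(P[v-3:v+4,u-3:u+4,2]),4) for u,v in([(300,300),(150,300),(500,280)] if n=='top' else [(200,300),(250,300),(350,180)])])
    for k,(u,v) in top.items():
        p0=D['top']['P'][v,u]
        m=(np.hypot(P[...,0]-p0[0],P[...,1]-p0[1])<.05)&(P[...,2]>.012)&(P[...,2]<.1)
        Q=P[m]; hi=Q[Q[:,2]>.06]; cup=Q[(Q[:,2]<.05)&(Q[:,2]>.03)]
        f=lambda a:np.round(np.concatenate([np.median(a,0),(a.min(0)+a.max(0))/2,np.ptp(a,axis=0)]),3) if len(a) else None
        print(k,len(Q),'hi',len(hi),f(hi),'\n   cup',len(cup),f(cup))
# pads
for n in('top','side'):
    im=D[n]['im'];P=D[n]['P']; g=cv2.cvtColor(im,cv2.COLOR_RGB2GRAY)
    print(n,'g pad',g[184,264] if n=='top' else g[190,329])
    seeds=[(264,184),(295,180),(326,175),(356,170)] if n=='top' else [(329,190),(346,208),(365,228),(388,250)]
    for u,v in seeds:
        m=np.zeros((402,642),np.uint8); cv2.floodFill(g.copy(),m,(u,v),1,14,14,cv2.FLOODFILL_FIXED_RANGE|cv2.FLOODFILL_MASK_ONLY)
        mm=m[1:-1,1:-1]>0; Q=P[mm]; c=cv2.minEnclosingCircle(np.argwhere(mm)[:,::-1].astype(np.float32))
        print(mm.sum(),np.round(np.nanmedian(Q,0),4),np.round((np.nanmin(Q,0)+np.nanmax(Q,0))/2,4),np.round(np.ptp(Q,axis=0),3))
    Q=P[(P[...,2]>.045)&(P[...,2]<.06)&(abs(P[...,0]-D['top']['P'][188,240][0])<.06)&(abs(P[...,1]-D['top']['P'][188,240][1])<.06)]
    print('bookend',len(Q),np.median(Q,0) if len(Q) else '')
E
python3 m.py
python3 - <<'E'
import cv2
a=cv2.imread('pics/top0.png')[140:280,150:480]; cv2.imwrite('pics/crop.png',cv2.resize(a,None,fx=2.4,fy=2.4,interpolation=cv2.INTER_CUBIC))
E
```

```text
top table z [np.float64(-0.0014), np.float64(-0.001), np.float64(-0.0008)]
s64 546 hi 57 [ 0.473 -0.318  0.069  0.474 -0.319  0.067  0.018  0.02   0.01 ] 
   cup 418 [ 0.472 -0.313  0.039  0.473 -0.318  0.04   0.062  0.062  0.02 ]
s51 350 hi 55 [0.437 0.305 0.069 0.436 0.306 0.066 0.017 0.019 0.011] 
   cup 256 [0.436 0.301 0.038 0.437 0.305 0.04  0.049 0.048 0.019]
s38 186 hi 53 [ 0.446 -0.1    0.068  0.445 -0.101  0.066  0.017  0.019  0.012] 
   cup 112 [ 0.444 -0.096  0.038  0.445 -0.101  0.04   0.036  0.037  0.019]
s25 79 hi 49 [0.471 0.083 0.068 0.471 0.084 0.066 0.02  0.018 0.011] 
   cup 28 [0.465 0.079 0.036 0.472 0.082 0.038 0.023 0.023 0.016]
side table z [np.float64(-0.0005), np.float64(-0.0009), np.float64(nan)]
s64 1104 hi 111 [ 0.474 -0.322  0.068  0.475 -0.32   0.066  0.02   0.02   0.011] 
   cup 813 [ 0.469 -0.327  0.039  0.474 -0.32   0.04   0.063  0.062  0.02 ]
s51 329 hi 39 [0.436 0.303 0.068 0.437 0.304 0.066 0.02  0.022 0.012] 
   cup 178 [0.434 0.296 0.039 0.437 0.303 0.04  0.049 0.049 0.019]
s38 362 hi 77 [ 0.445 -0.105  0.068  0.446 -0.102  0.066  0.019  0.022
[... 167 characters left out ...]
[0.469 0.074 0.039 0.471 0.077 0.04  0.022 0.018 0.02 ]
top g pad 103
485 [0.6194 0.1714 0.0074] [0.6191 0.1722 0.0076] [nan nan nan]
473 [0.6308 0.0872 0.0073] [0.6309 0.088  0.0069] [nan nan nan]
491 [0.6436 0.004  0.0073] [0.6429 0.0033 0.0073] [nan nan nan]
474 [ 0.6544 -0.0803  0.0073] [ 0.6551 -0.0806  0.0068] [nan nan nan]
bookend 56 [0.60834707 0.23256809 0.05138889]
side g pad 158
303 [0.6167 0.1708 0.0076] [0.6174 0.1737 0.0075] [nan nan nan]
352 [0.6284 0.0873 0.0076] [0.6296 0.0875 0.0072] [nan nan nan]
423 [0.6408 0.0027 0.0075] [0.6418 0.0036 0.0073] [nan nan nan]
502 [ 0.653  -0.0813  0.0075] [ 0.6536 -0.0802  0.0072] [nan nan nan]
bookend 73 [0.61210519 0.23186768 0.04996882]
```

View pics/crop.png

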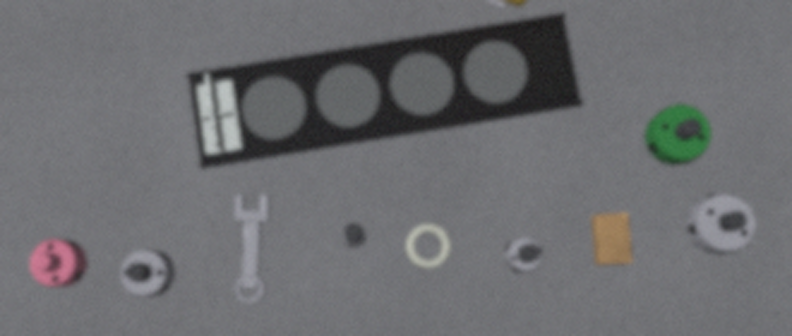

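The steel saws sit at s64 (.474,-.319), s51 (.437,.304), s38 (.4455,-.1015) and s25 (.471,.082). Their diameters and the 70 mm height match the description in both views. The pads are D (.618,.172), C (.630,.0875), B (.642,.0035) and A (.6545,-.0805), at 85 mm spacing, with the bookend by D. I'll move over the 51 with the fingers turned across the row.

>>> {"op": "step_arm", "data": {"motion": [[5, -3, -2.3, 0.6, 7.5], [5, -6, -4.6, 1.2, 15], [5, -9, -7, 1.8, 22.5], [5, -12, -9.3, 2.4, 30], [5, -15, -11.6, 3, 37.5], [5, -18, -14, 3.6, 45], [5, -21, -16.3, 4.2, 52.5], [5, -24, -18.6, 4.8, 60], [5, -27, -21, 5.4, 60.7], [5, -29.9, -23.3, 6, 60.7], [5, -29.9, -23.3, 6, 60.7], [5, -29.9, -23.3, 6, 60.7]], "force": 60}}

```text
time: 1.35
tool_pos: [0.438, 0.3042, 0.1709]
tcp_rot: [-2.059, -2.372, 0.001]
wrist_force: [-0.1, -0.3, 0.7]
width: 0.584
grip_force: 0.0
```

```bash
cat > d.py <<'E'
import sys
from h import *
# tool-frame shift (cm) from current pose to world targets
s=bot.read_state(); M=R.from_rotvec(s['tcp_rot']).as_matrix(); print('pos',np.round(s['tool_pos'],4),'t',round(float(s['time']),1),'xaxis',M[:,0].round(3),'yaxis',M[:,1].round(3))
for a in sys.argv[1:]:
    t=np.array([float(x) for x in a.split(',')]); print(a,np.round(100*(t-s['tool_pos'])@M,2))
E
python3 d.py .437,.304,.043
python3 - <<'E'
from h import *
im,P=cloud('wrist'); save('w1',im)
m=(P[...,2]>.06)&(P[...,2]<.08); m&=np.hypot(P[...,0]-.437,P[...,1]-.304)<.04
print(m.sum(),np.median(P[m],0),(P[m].min(0)+P[m].max(0))/2)
E
```

```text
pos [0.438  0.3042 0.1709] t 1.4 xaxis [-0.141  0.99   0.   ] yaxis [ 0.99   0.141 -0.001]
.437,.304,.043 [-1.000e-02 -9.000e-02  1.279e+01]
487 [0.43670914 0.30888749 0.06894306] [0.43690059 0.3071361  0.06583058]
```

View pics/w1.png

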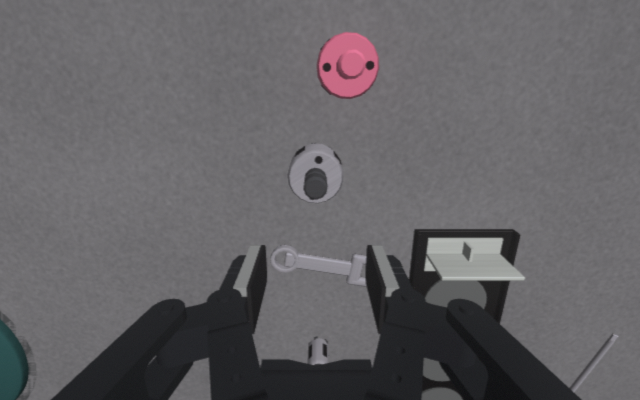

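The grey 51 saw is at about (315,175) and the pink one is behind it at (348,65). The wrench is low and out of the way. I'll descend and grip.

>>> {"op": "step_arm", "data": {"motion": [[5, 0.05, -0.1, 3, 0], [5, 0.1, -0.1, 6, 0], [5, 0.1, -0.1, 9, 0], [5, 0.1, -0.1, 11, 0], [5, 0.1, -0.1, 12.3, 0], [5, 0.1, -0.1, 12.8, 0], [5, 0.1, -0.1, 12.8, 0], [1, 0.1, -0.1, 12.8, 0], [1, 0.1, -0.1, 12.8, 0], [1, 0.1, -0.1, 12.8, 0], [1, 0.1, -0.1, 12.8, 0], [1, 0.1, -0.1, 12.8, 0], [1, 0.1, -0.1, 12.8, 0]], "force": 60}}

```text
time: 2.7
tool_pos: [0.4377, 0.3065, 0.0447]
tcp_rot: [2.056, 2.375, 0.004]
wrist_force: [-1.5, 0.3, 5.9]
width: 0.211
grip_force: 58.6
```

```bash
python3 d.py .437,.304,.14 .630,.0875,.14 .630,.0875,.052
```

```text
pos [0.4377 0.3065 0.0447] t 2.7 xaxis [-0.143  0.99   0.001] yaxis [0.99  0.143 0.002]
.437,.304,.14 [-0.22 -0.08 -9.54]
.630,.0875,.14 [-24.41  15.92  -9.53]
.630,.0875,.052 [-24.42  15.91  -0.73]
```

>>> {"op": "step_arm", "data": {"motion": [[1, 0, 0, -1, 0], [1, 0, 0, -3, 0], [1, 0, 0, -6, 0], [1, -0.5, 0.3, -9, 0], [1, -2, 1.3, -10, 0], [1, -4, 2.6, -10, 0], [1, -6.5, 4.3, -10, 0], [1, -9, 5.9, -10, 0], [1, -11.5, 7.5, -10, 0], [1, -14, 9.2, -10, 0], [1, -16.5, 10.8, -10, 0], [1, -19, 12.4, -10, 0], [1, -21, 13.8, -10, 0], [1, -22.7, 14.9, -10, 0], [1, -23.8, 15.6, -10, 0], [1, -24.3, 15.9, -10, 0], [1, -24.3, 15.9, -10, 0], [1, -24.3, 15.9, -10, 0]]}}

```text
time: 4.5
tool_pos: [0.6282, 0.0886, 0.1431]
tcp_rot: [-2.055, -2.375, 0.001]
wrist_force: [-0.3, 0.3, -1.4]
width: 0.212
grip_force: 59.0
```

```bash
python3 d.py .630,.0875,.0525
python3 - <<'E'
from h import *
im,P=cloud('side'); save('s2',im)
m=(abs(P[...,0]-.63)<.03)&(abs(P[...,1]-.0875)<.03)&(P[...,2]>.09)
Q=P[m]; cup=Q[Q[:,2]<.13]; print(Q[:,2].min(),(cup.min(0)+cup.max(0))/2,np.ptp(cup,axis=0))
E
```

```text
pos [0.6282 0.0886 0.1431] t 4.5 xaxis [-0.143  0.99   0.   ] yaxis [ 0.99   0.143 -0.001]
.630,.0875,.0525 [-0.14  0.17  9.06]
0.09840273293627422 [0.62432212 0.0790474  0.11415557] [0.04530152 0.03702076 0.03150567]
```

View pics/s2.png

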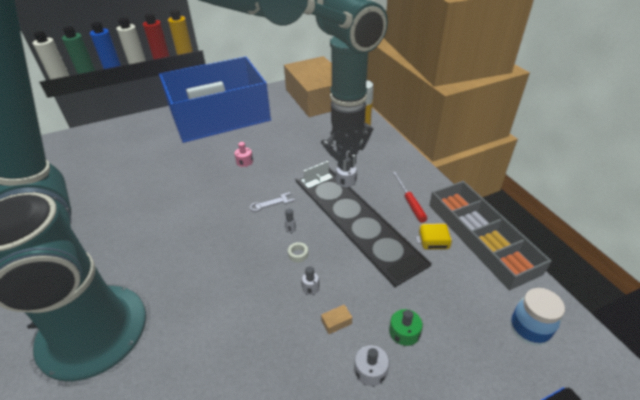

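The saw is held upright at (346,175), with its underside at about 98 mm. I'll lower it onto pad C and release.

>>> {"op": "step_arm", "data": {"motion": [[1, -0.1, 0.1, 2, 0], [1, -0.1, 0.1, 4.5, 0], [1, -0.1, 0.1, 7, 0], [1, -0.1, 0.1, 8.2, 0], [1, -0.1, 0.1, 8.7, 0], [1, -0.1, 0.1, 9, 0], [1, -0.1, 0.1, 9.1, 0], [1, -0.1, 0.1, 9.1, 0]]}}

```text
time: 5.35
tool_pos: [0.631, 0.0873, 0.0535]
tcp_rot: [2.055, 2.374, 0.002]
wrist_force: [0.3, 0.6, -2.8]
width: 0.212
grip_force: 59.0
```

>>> {"op": "step_arm", "data": {"motion": [[4.5, 0, 0, 0, 0], [4.5, 0, 0, 0, 0], [4.5, 0, 0, 0, 0], [4.5, 0, 0, -1, 0], [4.5, 0, 0, -3, 0], [4.5, 0, 0, -6, 0], [4.5, 0, 0, -9, 0], [4.5, 0, 0, -9, 0], [4.5, 0, 0, -9, 0]]}}

```text
time: 6.25
tool_pos: [0.6311, 0.0873, 0.1443]
tcp_rot: [2.055, 2.373, 0.004]
wrist_force: [-0.5, -0.6, 0.8]
width: 0.524
grip_force: 0.0
```

```bash
python3 d.py .471,.082,.1425 .471,.082,.044
cat > c.py <<'E'
import sys
from h import *
# check: arbor tops in the tray zone / given spots, per camera
for n in ('top','side'):
    im,P=cloud(n)
    for a in sys.argv[1:]:
        x,y,z0=map(float,a.split(','))
        m=(np.hypot(P[...,0]-x,P[...,1]-y)<.035)&(abs(P[...,2]-z0)<.012); Q=P[m]
        if len(Q)>8: print(n,a,len(Q),np.round((Q.min(0)+Q.max(0))/2,4),np.round(np.ptp(Q,axis=0),3),'top',Q[:,2].max().round(3))
E
python3 c.py .630,.0875,.07 .471,.082,.065
```

```text
pos [0.6311 0.0873 0.1443] t 6.2 xaxis [-0.143  0.99  -0.   ] yaxis [0.99  0.143 0.003]
.471,.082,.1425 [  1.77 -15.92   0.13]
.471,.082,.044 [  1.77 -15.96   9.98]
side .630,.0875,.07 69 [0.6288 0.0855 0.0691] [0.019 0.02  0.02 ] top 0.079
side .471,.082,.065 65 [0.4716 0.0813 0.0624] [0.019 0.022 0.019] top 0.072
```

The 51 is upright on pad C at (.629,.0855). Next is the 25.

>>> {"op": "step_arm", "data": {"motion": [[5, 0.5, -4, 0, 0], [5, 0.9, -8, 0, 0], [5, 1.3, -12, 0, 0], [5, 1.7, -15, 0, 0], [5, 1.75, -15.9, 1, 0], [5, 1.75, -15.9, 4, 0], [5, 1.75, -15.9, 7, 0], [5, 1.75, -15.9, 9, 0], [5, 1.75, -15.9, 9.8, 0], [5, 1.75, -15.9, 9.8, 0], [1, 1.75, -15.9, 9.8, 0], [1, 1.75, -15.9, 9.8, 0], [1, 1.75, -15.9, 9.8, 0], [1, 1.75, -15.9, 9.8, 0], [1, 1.75, -15.9, 9.8, 0], [1, 1.75, -15.9, 9.8, 0]]}}

```text
time: 7.95
tool_pos: [0.4717, 0.0819, 0.0456]
tcp_rot: [2.055, 2.373, 0.004]
wrist_force: [1.9, -0.6, 6.4]
width: 0.21
grip_force: 59.0
```

```bash
python3 d.py .6545,-.0805,.145
```

```text
pos [0.4717 0.0819 0.0456] t 8.0 xaxis [-0.143  0.99  -0.   ] yaxis [0.99  0.143 0.003]
.6545,-.0805,.145 [-18.69  15.8   -9.89]
```

>>> {"op": "step_arm", "data": {"motion": [[1, 0, 0, -1, 0], [1, 0, 0, -3, 0], [1, 0, 0, -6, 0], [1, -0.5, 0.4, -9, 0], [1, -2, 1.7, -10, 0], [1, -4, 3.4, -10, 0], [1, -6.5, 5.5, -10, 0], [1, -9, 7.6, -10, 0], [1, -11.5, 9.7, -10, 0], [1, -14, 11.8, -10, 0], [1, -16, 13.5, -10, 0], [1, -17.5, 14.8, -10, 0], [1, -18.4, 15.6, -10, 0], [1, -18.7, 15.8, -10, 0], [1, -18.7, 15.8, -10, 0], [1, -18.7, 15.8, -10, 0]]}}

```text
time: 9.55
tool_pos: [0.6524, -0.08, 0.144]
tcp_rot: [-2.055, -2.374, 0.001]
wrist_force: [0.7, -0.4, -1.2]
width: 0.213
grip_force: 58.8
```

```bash
python3 d.py .6545,-.0805,.0535
python3 - <<'E'
from h import *
im,P=cloud('side'); save('s3',im[120:320,200:460])
m=(abs(P[...,0]-.6545)<.03)&(abs(P[...,1]+.0805)<.03)&(P[...,2]>.08)
Q=P[m]; cup=Q[Q[:,2]<.13]; print(Q[:,2].min(),(cup.min(0)+cup.max(0))/2,np.ptp(cup,axis=0))
E
```

```text
pos [ 0.6524 -0.08    0.144 ] t 9.6 xaxis [-0.143  0.99   0.001] yaxis [ 0.99   0.143 -0.001]
.6545,-.0805,.0535 [-0.09  0.21  9.05]
0.10019396892085863 [ 0.64965356 -0.08138386  0.11467428] [0.02287403 0.02295735 0.02896063]
```

View pics/s3.png

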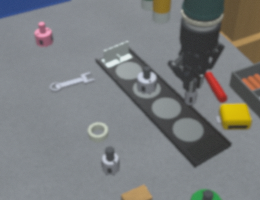

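The 51 stands centred on its pad and the 25 hangs upright over pad A. I'll lower it.

>>> {"op": "step_arm", "data": {"motion": [[1, 0, 0.1, 2, 0], [1, 0, 0.1, 4.5, 0], [1, 0, 0.1, 7, 0], [1, 0, 0.1, 8.2, 0], [1, 0, 0.1, 8.7, 0], [1, 0, 0.1, 9, 0], [1, 0, 0.1, 9.1, 0], [1, 0, 0.1, 9.1, 0]]}}

```text
time: 10.4
tool_pos: [0.6553, -0.0807, 0.0545]
tcp_rot: [2.055, 2.374, 0.002]
wrist_force: [0.4, -1.1, -1.3]
width: 0.217
grip_force: 58.7
```

>>> {"op": "step_arm", "data": {"motion": [[4.5, 0, 0, 0, 0], [4.5, 0, 0, 0, 0], [4.5, 0, 0, 0, 0], [4.5, 0, 0, -1, 0], [4.5, 0, 0, -3, 0], [4.5, 0, 0, -6, 0], [4.5, 0, 0, -9, 0], [4.5, 0, 0, -9, 0], [4.5, 0, 0, -9, 0]]}}

```text
time: 11.3
tool_pos: [0.6554, -0.0807, 0.1454]
tcp_rot: [2.054, 2.373, 0.003]
wrist_force: [-0.8, -0.2, -1.0]
width: 0.527
grip_force: 0.0
```

```bash
python3 d.py .4455,-.1025,.1425 .4455,-.1025,.044; 
python3 c.py .6545,-.0805,.07 .4455,-.1025,.065
```

```text
pos [ 0.6554 -0.0807  0.1454] t 11.3 xaxis [-0.143  0.99  -0.001] yaxis [0.99  0.143 0.003]
.4455,-.1025,.1425 [  0.85 -21.08   0.22]
.4455,-.1025,.044 [  0.86 -21.11  10.07]
side .6545,-.0805,.07 88 [ 0.6546 -0.0803  0.0688] [0.019 0.02  0.021] top 0.079
side .4455,-.1025,.065 88 [ 0.4466 -0.1024  0.0629] [0.019 0.02  0.02 ] top 0.073
```

>>> {"op": "step_arm", "data": {"motion": [[5, 0.2, -4, 0, 0], [5, 0.3, -8, 0, 0], [5, 0.5, -12, 0, 0], [5, 0.7, -16, 0, 0], [5, 0.8, -19, 0, 0], [5, 0.9, -21, 1, 0], [5, 0.9, -21, 4, 0], [5, 0.9, -21, 7, 0], [5, 0.9, -21, 9, 0], [5, 0.9, -21, 9.9, 0], [5, 0.9, -21, 9.9, 0], [1, 0.9, -21, 9.9, 0], [1, 0.9, -21, 9.9, 0], [1, 0.9, -21, 9.9, 0], [1, 0.9, -21, 9.9, 0], [1, 0.9, -21, 9.9, 0], [1, 0.9, -21, 9.9, 0]]}}

```text
time: 13.1
tool_pos: [0.4466, -0.1021, 0.0455]
tcp_rot: [2.055, 2.373, 0.002]
wrist_force: [0.4, 0.4, 5.8]
width: 0.213
grip_force: 58.9
```

```bash
python3 d.py .642,.0035,.145
```

```text
pos [ 0.4466 -0.1021  0.0455] t 13.1 xaxis [-0.143  0.99  -0.001] yaxis [0.99  0.143 0.003]
.642,.0035,.145 [ 7.64 20.88 -9.9 ]
```

>>> {"op": "step_arm", "data": {"motion": [[1, 0, 0, -1, 0], [1, 0, 0, -3, 0], [1, 0, 0, -6, 0], [1, 0.2, 0.5, -9, 0], [1, 0.7, 1.9, -10, 0], [1, 1.5, 4.1, -10, 0], [1, 2.4, 6.6, -10, 0], [1, 3.3, 9.1, -10, 0], [1, 4.2, 11.6, -10, 0], [1, 5.1, 14.1, -10, 0], [1, 6, 16.6, -10, 0], [1, 6.8, 18.7, -10, 0], [1, 7.4, 20.2, -10, 0], [1, 7.6, 20.9, -10, 0], [1, 7.6, 20.9, -10, 0], [1, 7.6, 20.9, -10, 0]]}}

```text
time: 14.7
tool_pos: [0.6401, 0.0031, 0.1439]
tcp_rot: [-2.056, -2.374, 0.002]
wrist_force: [0.1, -0.9, -1.3]
width: 0.212
grip_force: 58.8
```

```bash
python3 d.py .642,.0035,.0535
python3 - <<'E'
from h import *
im,P=cloud('side'); save('s4',im[120:320,200:460])
m=(abs(P[...,0]-.642)<.03)&(abs(P[...,1]-.0035)<.03)&(P[...,2]>.085)
Q=P[m]; cup=Q[Q[:,2]<.13]; print(Q[:,2].min(),(cup.min(0)+cup.max(0))/2,np.ptp(cup,axis=0))
E
```

```text
pos [0.6401 0.0031 0.1439] t 14.7 xaxis [-0.143  0.99   0.   ] yaxis [ 0.99   0.143 -0.002]
.642,.0035,.0535 [0.01 0.21 9.04]
0.09916284906220962 [ 0.63865664 -0.00361443  0.11447261] [0.03616905 0.0298194  0.03061952]
```

>>> {"op": "step_arm", "data": {"motion": [[1, 0, 0.1, 2, 0], [1, 0, 0.1, 4.5, 0], [1, 0, 0.1, 7, 0], [1, 0, 0.1, 8.2, 0], [1, 0, 0.1, 8.7, 0], [1, 0, 0.1, 9, 0], [1, 0, 0.1, 9.1, 0], [1, 0, 0.1, 9.1, 0]]}}

```text
time: 15.55
tool_pos: [0.6431, 0.0035, 0.0545]
tcp_rot: [2.055, 2.374, 0.002]
wrist_force: [0.2, -0.9, -2.0]
width: 0.211
grip_force: 58.8
```

>>> {"op": "step_arm", "data": {"motion": [[4.5, 0, 0, 0, 0], [4.5, 0, 0, 0, 0], [4.5, 0, 0, 0, 0], [4.5, 0, 0, -1, 0], [4.5, 0, 0, -3, 0], [4.5, 0, 0, -6, 0], [4.5, 0, 0, -9, 0], [4.5, 0, 0, -9, 0], [4.5, 0, 0, -9, 0]]}}

```text
time: 16.45
tool_pos: [0.6432, 0.0035, 0.1453]
tcp_rot: [2.055, 2.373, 0.003]
wrist_force: [0.1, -0.2, -0.9]
width: 0.528
grip_force: 0.0
```

```bash
python3 d.py .474,-.320,.1425; 
python3 c.py .642,.0035,.07 .474,-.32,.065
```

```text
pos [0.6432 0.0035 0.1453] t 16.4 xaxis [-0.143  0.99  -0.001] yaxis [0.99  0.143 0.003]
.474,-.320,.1425 [-29.6  -21.38   0.23]
top .474,-.32,.065 63 [ 0.4743 -0.3191  0.0642] [0.018 0.02  0.018] top 0.073
side .642,.0035,.07 77 [0.6429 0.0028 0.0694] [0.02  0.02  0.022] top 0.081
side .474,-.32,.065 125 [ 0.4746 -0.3198  0.0622] [0.019 0.019 0.018] top 0.071
```

>>> {"op": "step_arm", "data": {"motion": [[5, -4, -2.9, 0, 0], [5, -8, -5.8, 0, 0], [5, -12, -8.7, 0, 0], [5, -16, -11.6, 0, 0], [5, -20, -14.5, 0, 0], [5, -24, -17.4, 0, 0], [5, -28, -20.2, 0, 0], [5, -29.5, -21.3, 0, 0], [5, -29.5, -21.3, 2, 0], [5, -29.5, -21.3, 5, 0], [5, -29.5, -21.3, 8, 0], [5, -29.5, -21.3, 9.5, 0], [5, -29.5, -21.3, 9.9, 0], [5, -29.5, -21.3, 9.9, 0], [1, -29.5, -21.3, 9.9, 0], [1, -29.5, -21.3, 9.9, 0], [1, -29.5, -21.3, 9.9, 0], [1, -29.5, -21.3, 9.9, 0], [1, -29.5, -21.3, 9.9, 0], [1, -29.5, -21.3, 9.9, 0]]}}

```text
time: 18.55
tool_pos: [0.475, -0.3197, 0.0461]
tcp_rot: [2.054, 2.372, 0.001]
wrist_force: [1.3, 0.6, 6.4]
width: 0.21
grip_force: 58.9
```

```bash
python3 d.py .618,.172,.145
```

```text
pos [ 0.475  -0.3197  0.0461] t 18.6 xaxis [-0.143  0.99  -0.002] yaxis [0.99  0.143 0.003]
.618,.172,.145 [46.6  21.21 -9.94]
```

>>> {"op": "step_arm", "data": {"motion": [[1, 0, 0, -1, 0], [1, 0, 0, -3, 0], [1, 0, 0, -6, 0], [1, 0.5, 0.2, -9, 0], [1, 1.8, 0.8, -10, 0], [1, 4, 1.8, -10, 0], [1, 7, 3.2, -10, 0], [1, 10, 4.6, -10, 0], [1, 13, 5.9, -10, 0], [1, 16, 7.3, -10, 0], [1, 19, 8.6, -10, 0], [1, 22, 10, -10, 0], [1, 25, 11.4, -10, 0], [1, 28, 12.7, -10, 0], [1, 31, 14.1, -10, 0], [1, 33.5, 15.2, -10, 0], [1, 35.5, 16.1, -10, 0], [1, 37, 16.8, -10, 0], [1, 37.5, 17, -10, 0]]}}

```text
time: 20.45
tool_pos: [0.5875, 0.0784, 0.1432]
tcp_rot: [-2.053, -2.376, 0.002]
wrist_force: [0.8, -0.4, -3.1]
width: 0.213
grip_force: 59.0
```

>>> {"op": "step_arm", "data": {"motion": [[1, 0.8, 0.4, 0, 0], [1, 2.2, 1, 0, 0], [1, 4.2, 1.9, 0, 0], [1, 6.3, 2.9, 0, 0], [1, 8, 3.7, 0, 0], [1, 9, 4.2, 0, 0], [1, 9.1, 4.2, 0, 0], [1, 9.1, 4.2, 0, 0]]}}

```text
time: 21.25
tool_pos: [0.6165, 0.1724, 0.144]
tcp_rot: [-2.056, -2.375, 0.002]
wrist_force: [-0.2, -0.3, -3.2]
width: 0.213
grip_force: 59.0
```

```bash
python3 d.py .618,.172,.054
python3 - <<'E'
from h import *
im,P=cloud('side'); save('s5',cv2.resize(im[110:310,240:480],None,fx=2.5,fy=2.5))
m=(abs(P[...,0]-.618)<.04)&(abs(P[...,1]-.172)<.04)&(P[...,2]>.085)
Q=P[m]; cup=Q[Q[:,2]<.13]; print(Q[:,2].min(),(cup.min(0)+cup.max(0))/2,np.ptp(cup,axis=0))
E
```

```text
pos [0.6165 0.1724 0.144 ] t 21.2 xaxis [-0.144  0.99  -0.001] yaxis [ 0.99   0.144 -0.001]
.618,.172,.054 [-0.06  0.15  9.  ]
0.09919484313695937 [0.61156024 0.16213011 0.11459515] [0.05601946 0.0485791  0.03080061]
```

View pics/s5.png

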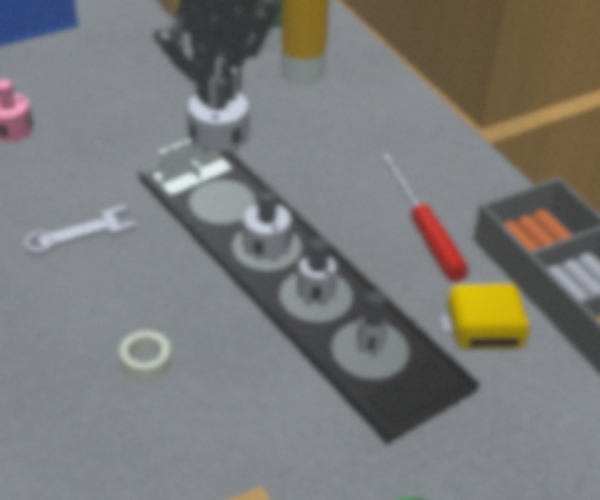

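Three saws stand on their pads, at crop pixels (266,232), (317,277) and (373,330), and the 64 hangs upright. I'll lower it.

>>> {"op": "step_arm", "data": {"motion": [[1, 0, 0.1, 2, 0], [1, 0, 0.1, 4.5, 0], [1, 0, 0.1, 7, 0], [1, 0, 0.1, 8.2, 0], [1, 0, 0.1, 8.7, 0], [1, 0, 0.1, 9, 0], [1, 0, 0.1, 9.1, 0], [1, 0, 0.1, 9.1, 0]]}}

```text
time: 22.1
tool_pos: [0.6187, 0.173, 0.0545]
tcp_rot: [2.056, 2.374, 0.003]
wrist_force: [-0.6, -0.1, -2.7]
width: 0.209
grip_force: 58.9
```

>>> {"op": "step_arm", "data": {"motion": [[4.5, 0, 0, 0, 0], [4.5, 0, 0, 0, 0], [4.5, 0, 0, 0, 0], [4.5, 0, 0, -1, 0], [4.5, 0, 0, -3, 0], [4.5, 0, 0, -6, 0], [4.5, 0, 0, -10, 0], [4.5, 0, -5, -14, 0], [4.5, 0, -10, -16, 0], [4.5, 4, -14, -17, 0], [4.5, 8, -17, -17, 0], [4.5, 12, -17, -17, 0], [4.5, 16, -17, -17, 0], [4.5, 20, -17, -17, 0], [4.5, 20, -17, -17, 0], [4.5, 20, -17, -17, 0], [4.5, 20, -17, -17, 0]]}}

```text
time: 23.8
tool_pos: [0.4209, 0.3456, 0.2236]
tcp_rot: [2.056, 2.374, -0.0]
wrist_force: [0.1, 0.3, -0.5]
width: 0.527
grip_force: 0.0
```

```bash
python3 c.py .618,.172,.073 .630,.0875,.073 .642,.0035,.073 .6545,-.0805,.073
python3 -c "
from h import *
im,_=bot.read_camera('top'); save('t6',cv2.resize(im[120:280,150:480],None,fx=2.4,fy=2.4)); print(bot.read_state()['wrist_force'])"
```

```text
top .618,.172,.073 54 [0.6178 0.1719 0.0706] [0.018 0.017 0.019] top 0.08
top .630,.0875,.073 53 [0.629  0.0869 0.0713] [0.018 0.016 0.02 ] top 0.081
top .642,.0035,.073 55 [0.6421 0.0039 0.0706] [0.019 0.018 0.018] top 0.079
top .6545,-.0805,.073 56 [ 0.6539 -0.0805  0.0709] [0.018 0.02  0.019] top 0.08
side .618,.172,.073 57 [0.6184 0.1712 0.0706] [0.022 0.019 0.019] top 0.08
side .630,.0875,.073 62 [0.6291 0.0856 0.071 ] [0.02  0.02  0.018] top 0.08
side .642,.0035,.073 69 [0.6421 0.0017 0.0707] [0.019 0.019 0.018] top 0.08
side .6545,-.0805,.073 77 [ 0.6539 -0.0807  0.0705] [0.018 0.021 0.018] top 0.08
[-0.45323894  0.22759068 -0.15609314]
```

View pics/t6.png

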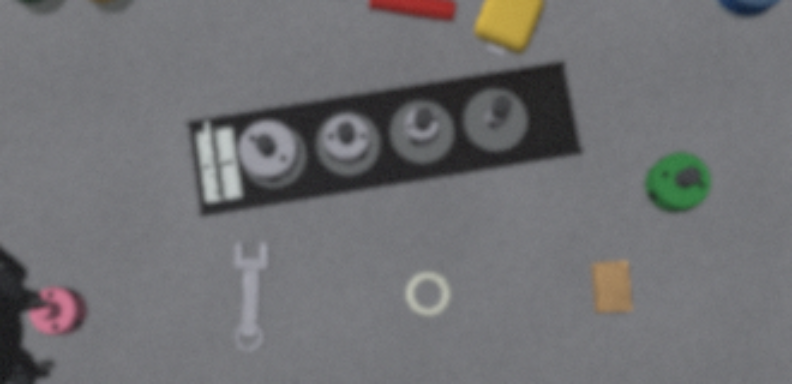

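All four stand upright within about 2 mm of their pad centres, ordered 64, 51, 38, 25 from the bookend, with tops at 80 mm by camera. The arm is clear and the look-alikes are untouched.

```bash
python3 -c "
from workcell import bot
print(bot.finish_job())"
```

```text
the job is handed in; nothing more can be done
None
```

The job is handed in at about 24 s of the 117 s allowed (no verdict came back): by the cameras, the 64, 51, 38 and 25 mm hole saws stand upright in that order from the bookend, each within about 2 mm of its pad's centre.

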